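Refit the cane hatch of the bedside charging box

TASK

Put the cane hatch panel back on the oak charging box: hook its long dark tongue in under the frame's dark lip, then press the other end down until the brass spring catch snaps over it and the hatch sits flush all round. Feel your way gently, never forcing it (about 15 N is enough, 60 N too much); leave the vase, mug and books where they stand, and let go of the hatch at the end.

Things in the scene. Friction and masses are not known exactly. Their poses are not given: they have to be found in the camera images.
- box: Oak charging box, fixed, 320 (x) x 190 (y) x 60 mm high, with a pale hatch frame let into its top; origin: centre of the box's underside, z up, axes parallel to the frame's. The frame is NOT centred on the box: along the box's x its middle F lies anywhere from -20 to +20 mm (y = 0), and no reading tells where, so feel for the lip or the slot's end. More of the frame: see catch and tongue.
- catch (a joint): Brass spring catch, 30 mm wide, in the frame's end wall (x = F +78 mm). 0 = out (4 mm into the recess, tip 7 mm above the ledge, top sloping), 0.006 m = pushed back along +x. It springs out by itself; 5 to 15 N down on the panel's brass end drives it back. Recess: open from x = F -78 to F +78 mm, 114 mm wide; its ledge, 44 mm above the table, carries the hatch; rim at 60 mm.
- panel: Loose hatch, light wood with cane face, 0.25 kg; origin: centre of the plate's underside, z up. Plate 142 (x) x 110 (y) x 16 mm. Dark tongue at -x: sticks out 16 mm, 86 wide, 5 thick; brass strip at +x: sticks out 6 mm, 100 wide, 5 thick; both level with the underside. Home: origin at box x = F (play 1 mm), y = 0, z = 44 mm, axes along the box's. Goes in tongue first, tilted 10 to 15 degrees.
- tongue (a point): Middle of the lower edge of the tip of the panel's tongue (panel x = -87, z = 0 mm). It belongs in the slot under the frame's dark lip: lip edge at box x = F -78 mm, slot 9 mm high above the ledge, its end at F -88 mm, the lip 7 mm thick. In front of the slot the ledge is bare out to F -20 mm. It is 10 mm wide along the sides, whose top 6 mm are bevelled outward by 5 mm.
- pull (a point): Grasp point in the panel's dark wooden pull, an upright ridge along the panel's x: 70 long, 16 wide, 32 mm high above the plate (panel z = 16 to 48 mm), centred at panel x = +20 mm. This point is 24 mm above the plate's top.
- vase: Bystander: terracotta vase, 84 mm across, 150 mm high, origin at the centre of its foot.
- mug: Bystander: white mug, 80 mm across, 90 mm high, origin at the centre of its foot.
- books: Bystander: two stacked books, 130 x 170 mm, 42 mm high, origin at the centre of the underside.
There are look-alikes about, which are no part of the job. Leave any orange look-alike of the panel alone.

How it is judged:
By the outcome, as a careful person would: the job done as asked, in the order asked, and still so for the second after the job is handed in, with the robot touching nothing.
It also fails if it takes over 48 s, if anything falls off the work surface, if the arm or the gripper's body presses on something with over 40 N, if the wrist force passes 120 N, or if a joint passes its speed limit or range.

ROBOT

A 7-joint arm with a two-finger parallel gripper is mounted at the origin on the work surface. World frame = base frame: x ahead of the robot, y to its left, z up, the work surface at z = 0. Lengths are in m, angles in rad, forces in N, time in s.
With the tool pointing down it reaches from about 0.4 to 0.85 m from the base axis. Payload 4.5 kg.
Tool frame: the origin (TCP) lies midway between the tips of the shut fingers; the grasp point (between the pads) lies 19 mm behind it; z points along the fingers, y is the line along which they close (so a half turn about z gives the same grasp; the last joint's range is limited). The gripper opens to 88 mm and grips with 3 to 60 N. Pads are 18 mm wide; open, the fingers measure 123 mm over their backs; the gripper's body (75 mm by 187 mm) begins 45 mm behind the grasp point.
Start: joints at [1.235, 0.689, -0.195, 1.565, 0.157, 0.902, -0.215], TCP at [0.226, -0.583, 0.239] pointing down, gripper open.
Joint ranges: [-3.01, 3.01], [-0.46, 2.08], [-1.47, 1.51], [0.13, 2.56], [-1, 4.14], [0.04, 2.09], [-2.66, 2.66]. Speed limits (rad/s): [2.57, 2.57, 3.14, 3.14, 3.14, 3.14, 3.14].

INTERFACE

Orientations are given as a unit quaternion [x, y, z, w].
In Python, from plant import sensors, eyes, finish_job gives the robot as it stands.
- The arm moves only by the tool send_rows, never from a script. Its argument "rows" is text: rows parted by semicolons, each of 4 numbers parted by spaces: the shift along the tool's x, y, z normalised to -1 to 1, where 1 is 30 cm, then the turn about the tool's z normalised to -1 to 1, where 1 is 2 pi rad. A call has 1 to 10 rows; each row is the pose to reach, as a shift and turn from the pose commanded when the call began, along the tool's axes at that moment, turning the shorter way round; what a row does not reach only later rows make up. A row lasts 1/12 s, in which the tool goes at most 41.7 mm and 7.16 degrees, less where a joint would pass 70% of its speed; a pose out of reach is approached as far as the arm can. A call with a number of a shift or a turn outside -1 to 1 is refused whole. A call with a gripper value outside its range is refused whole. "jaw" is the closure, from -1 (fully open) to 1 (shut), set as the call begins (left out, the last holds). The fingers move at their own pace and stop on an object; "force" is the grip in N (left out, the last holds). Time passes only in rows, so rows that repeat a pose let the fingers close. It gives the time, the measured TCP pose, the force, the opening and the grip force at its end, in the units of the state.
- sensors.get_state(): the state, without advancing time (a new reading comes with each control period).
- eyes.snapshot(name): name is "side" or "top" or "wrist"; returns (picture, depth): 420x560x3 uint8, red, green, blue; 420x560 float32, m along the optical axis (not along the pixel's ray), 0 where there is no reading.
- eyes.calibration(name): a dict with "fov_y" (degrees; the focal length in pixels is half the picture's height over the tangent of half this angle, whatever the lens; pixels are square), "cx", "cy" (the principal point, pixels), "dist_coeffs" ([k1, k2, p1, p2, k3] as OpenCV has them; the pictures are not rectified), "world_from_camera" (4x4, takes a point from camera to world coordinates). Camera axes: x right, y down, z forward; pixel columns grow to the right and rows downward; lengths in m; the calibration is good to about 2 mm. A picture is of the moment at which its call begins: read the wrist's pose just before it. calibration takes no time and is no camera call; for the wrist camera it gives the pose at the moment of the call.
- finish_job(): hands the job in; it is judged then, once.
The state is a dict: "clock": time; "q": joint angles; "qd": joint speeds; "joint_torque": joint torques, N m; "tool_pos": TCP position; "eef_rot": TCP orientation; "contact_force": force on the tool from outside, world axes, zero at the start; "moment": the same for the moment, N m; "opening": opening from 0.0 (shut) to 1.0 (fully open); "finger_force": force on a finger pad.
Only numpy, scipy, OpenCV 4.12 (cv2) and the standard library are available. Lean on these libraries where they do the work, as an engineer would, in place of code of your own. Each camera call takes 0.05 s, during which the arm holds its last target. There are 200 camera calls.

## Working session

There is one attempt and no reset: what is moved stays moved. The work goes in short steps, Python scripts to look and compute and a tool call to move; the robot and the scene stay as the last step left them, time stands still between calls to the robot, and variables do not carry over. Pictures are saved under pics/ and viewed, at most 10 in all, crops included, and the job is handed in when it is done.

Besides the shell and the picture viewer there is one more tool, called after "Request:" as name(argument=value, ...), one argument or row to a line, values as JSON. send_rows: Moves the arm, as the interface text tells. Scaled input: -1 to 1 covers 30 cm each way for a shift and 2 pi rad each way for a turn. Its arguments: {"type":"object","properties":{"rows":{"type":"string"},"jaw":{"type":"number"},"force":{"type":"number"}},"required":["rows"]}

```bash
mkdir -p pics; cat > h.py <<'E'
import numpy as np, cv2
from plant import sensors, eyes, finish_job
from scipy.spatial.transform import Rotation as R
def K(c):
    f=210/np.tan(np.radians(c["fov_y"])/2); return np.array([[f,0,c["cx"]],[0,f,c["cy"]],[0,0,1]])
def save(n,tag):
    c=eyes.calibration(n); p,d=eyes.snapshot(n)
    cv2.imwrite(f"pics/{tag}.png",p[:,:,::-1]); np.savez(f"pics/{tag}.npz",p=p,d=d,T=c["world_from_camera"],K=K(c),D=np.array(c["dist_coeffs"],float))
def load(tag): return np.load(f"pics/{tag}.npz")
def ray(z,uv):
    q=cv2.undistortPoints(np.array([[uv]],float),z["K"],z["D"])[0,0]
    return z["T"][:3,3], z["T"][:3,:3]@np.array([q[0],q[1],1])
def atz(z,uv,h):
    o,r=ray(z,uv); return o+r*(h-o[2])/r[2]
def dep(z,uv):
    o,r=ray(z,uv); return o+r*z["d"][int(round(uv[1])),int(round(uv[0]))]
def cloud(z):
    h,w=z["d"].shape; v,u=np.mgrid[:h,:w]
    q=cv2.undistortPoints(np.stack([u,v],-1).reshape(-1,1,2).astype(float),z["K"],z["D"])[:,0]
    P=np.c_[q,np.ones(len(q))]*z["d"].reshape(-1,1)
    return (P@z["T"][:3,:3].T+z["T"][:3,3]).reshape(h,w,3)
def tri(z1,a,z2,b):
    o1,r1=ray(z1,a);o2,r2=ray(z2,b)
    t=np.linalg.lstsq(np.c_[r1,-r2],o2-o1,rcond=None)[0]
    p,q=o1+r1*t[0],o2+r2*t[1]; return (p+q)/2,np.linalg.norm(p-q)
E
python3 - <<'E'
from h import *
print(sensors.get_state())
for n in("top","side"): save(n,n+"0"); print(eyes.calibration(n))
a=cv2.imread("pics/top0.png");b=cv2.imread("pics/side0.png")
E
```

```text
{'clock': 0.0, 'q': array([ 1.23480998,  0.69001287, -0.19451198,  1.56635234,  0.15730604,
        0.90249059, -0.21510945]), 'qd': array([-4.62897999e-04,  8.93838337e-05, -1.84440275e-03, -1.34968979e-03,
       -1.14180135e-03,  4.79085011e-04, -4.22314463e-04]), 'joint_torque': array([ 5.39422290e-04, -5.27573311e+01, -1.26662884e+00, -1.53428829e+01,
       -5.25837543e-02,  6.61898463e-03,  1.34330026e-04]), 'tool_pos': array([ 0.22560539, -0.5821756 ,  0.23788974]), 'eef_rot': array([ 9.82948278e-01,  1.83879874e-01, -2.39366060e-04, -9.04202684e-04]), 'contact_force': array([0.03660744, 0.02504339, 0.08168932]), 'moment': array([ 0.00724421, -0.01711369, -0.04193707]), 'finger_force': 0.0, 'opening': 1.0003029629881075}
{'fov_y': 54.69728525618042, 'cx': 277.2145535141793, 'cy': 214.37266579655127, 'dist_coeffs': array([-0.00757833,  0.        ,  0.        ,  0.        ,  0.        ]), 'world_from_camera': array([[-0.01143402, -0.98789108,  0.15472711,  0.34051286],
       [-0.99991931,  0.01043956, -0.00723827, -0.00421815],
       [ 0.00553534, -0.15479738, -0.98793073,  1.32572979],
       [ 0.        ,  0.        ,  0.        ,  1.        ]])}
{'fov_y': 54.622796375897984, 'cx': 281.0263977688167, 'cy': 204.69448989625815, 'dist_coeffs': array([-0.05824993,  0.        ,  0.        ,  0.        ,  0.        ]), 'world_from_camera': array([[-0.98286341, -0.12483361,  0.1356322 ,  0.36414192],
       [-0.18384953,  0.61046523, -0.77040999,  0.97065166],
       [ 0.01337432, -0.7821437 , -0.62295454,  0.85810922],
       [ 0.        ,  0.        ,  0.        ,  1.        ]])}
```

View pics/top0.png

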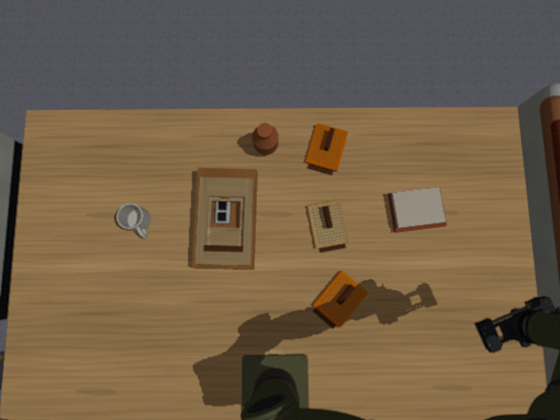

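View pics/side0.png

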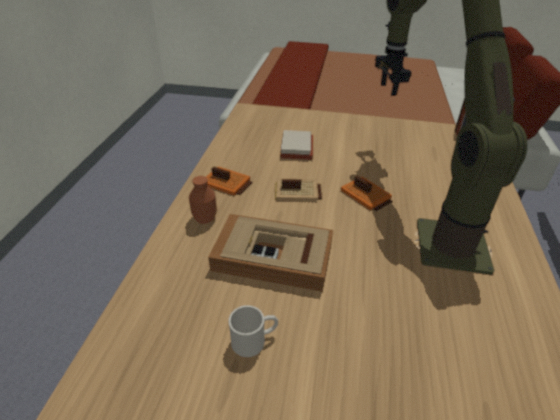

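Top view: the pale cane panel is at about (327,226). The orange look-alikes are at (327,147) and (341,300). The box is at (225,218), vase (265,137), mug (130,216), books (417,208). The pale cane one with a dark tongue at (330,245) fits the description; I'll confirm this in enlarged crops.

```bash
python3 - <<'E'
from h import *
a=cv2.imread("pics/top0.png")[160:280,185:355];b=cv2.imread("pics/side0.png")[165:295,200:340]
r=lambda i,w:cv2.resize(i,(w,int(i.shape[0]*w/i.shape[1])),interpolation=cv2.INTER_CUBIC)
x=r(a,440);y=r(b,350);H=max(x.shape[0],y.shape[0])
o=np.zeros((H,800,3),np.uint8);o[:x.shape[0],:440]=x;o[:y.shape[0],450:]=y
cv2.imwrite("pics/crop0.png",o)
E
```

```text
(no output)
```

View pics/crop0.png

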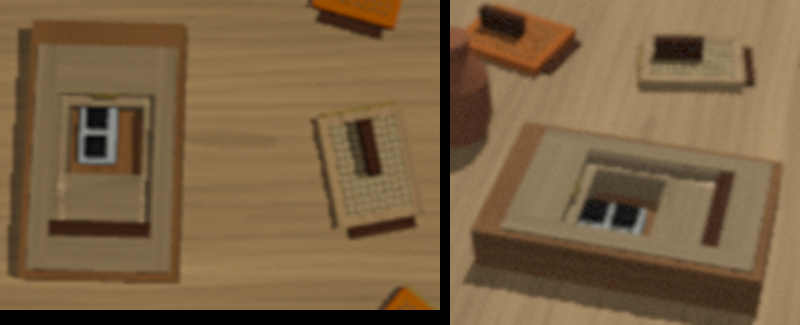

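The crop confirms it: a pale cane panel with a dark pull offset away from the robot and its tongue toward the robot. On the box, the dark lip is at the near end and the brass catch at the far end. Next I measure both.

```bash
python3 - <<'E'
from h import *
T=load("top0");S=load("side0")
def rect(z,win,lo,hi,name):
    C=cloud(z);u0,u1,v0,v1=win;c=C[v0:v1,u0:u1].reshape(-1,3)
    c=c[(c[:,2]>lo)&(c[:,2]<hi)]
    r=cv2.minAreaRect((c[:,:2]*1000).astype(np.float32)); print(name,len(c),"z",np.median(c[:,2]).round(4),r)
rect(T,(185,265,160,280),.05,.075,"box top")
rect(T,(300,352,195,255),.009,.025,"panel plate top")
rect(T,(300,352,195,255),.034,.07,"panel pull top")
rect(S,(205,340,210,290),.05,.075,"box side")
rect(S,(270,325,175,205),.009,.025,"panel plate side")
rect(S,(270,325,175,205),.03,.07,"pull side")
# crop -> px
k=170/440; t=lambda x,y:(185+x*k,160+y*k); ks=140/350; s=lambda x,y:(200+(x-450)*ks,165+y*ks)
print("pull far/near top", tri(T,t(363,122),S,s(657,40)),tri(T,t(373,172),S,s(701,40)))
print("lip corners top z60",atz(T,t(49,236),.06),atz(T,t(150,236),.06),atz(T,t(49,221),.06),atz(T,t(150,221),.06))
print("recess far edge z60",atz(T,t(60,96),.06),atz(T,t(153,96),.06))
print("box corners",[atz(T,t(*p),.06)[:2].round(4) for p in((33,22),(187,25),(180,281),(22,277))])
print("side lip edge",[atz(S,s(*p),.06)[:2].round(4) for p in((719,172),(703,243),(734,172),(719,245))])
for p in((185,40),):print(atz(T,t(*p),.06))
E
```

```text
box top 4342 z 0.06 ((532.4668579101562, 152.37930297851562), (190.88804626464844, 321.2952575683594), 87.91106414794922)
panel plate top 1357 z 0.0172 ((508.9927062988281, -180.2109832763672), (159.4307861328125, 111.37518310546875), 9.42912483215332)
panel pull top 128 z 0.0486 ((532.6134033203125, -175.82470703125), (69.55137634277344, 16.7501163482666), 9.884125709533691)
box side 4039 z 0.0589 ((568.7564086914062, 148.31094360351562), (202.7759246826172, 395.9808044433594), 87.83192443847656)
panel plate side 658 z 0.0164 ((504.8818054199219, -179.3082275390625), (153.06166076660156, 120.77986145019531), 9.772482872009277)
pull side 133 z 0.0435 ((529.870849609375, -172.4774627685547), (67.02569580078125, 21.02596664428711), 7.888923168182373)
pull far/near top (array([ 0.56147435, -0.16802457,  0.04351979]), np.float64(0.003398303879528577)) (array([ 0.50003897, -0.17824979,  0.04488863]), np.float64(0.0008583731081330232))
lip corners top z60 [0.42532245 0.21566941 0.06      ] [0.42400132 0.09438414 0.06      ] [0.44335142 0.21596242 0.06      ] [0.44203355 0.09441147 0.06      ]
recess far edge z60 [0.5965881  0.20499975 0.06      ] [0.59540144 0.09097792 0.06      ]
box corners [array([0.6905, 0.2399]), array([0.6847, 0.0489]), array([0.37  , 0.0585]), array([0.3768, 0.2471])]
side lip edge [array([0.4376, 0.1012]), array([0.4394, 0.216 ]), array([0.4206, 0.0978]), array([0.4222, 0.2156])]
[0.66561569 0.05148346 0.06      ]
```

```bash
cat > mv.py <<'E'
import sys
from h import *
# usage: mv.py x y z yawdeg [fromx fromy fromz fromyaw]: values from measured (or given) pose
s=sensors.get_state(); a=list(map(float,sys.argv[1:]))
m=R.from_quat(s["eef_rot"]).as_matrix(); yaw=np.degrees(np.arctan2(m[1,0],m[0,0])); p=s["tool_pos"]
print("t",round(s["clock"],2),"pos",p.round(4),"yaw",yaw.round(2),"tilt",m[:,2].round(4),"F",s["contact_force"].round(1),"M",s["moment"].round(2),"open",round(s["opening"],3),"ff",round(s["finger_force"],1))
def vals(p,yaw,x,y,z,w):
    c,sn=np.cos(np.radians(yaw)),np.sin(np.radians(yaw)); d=np.array([x,y,z])-p
    return np.round([ (c*d[0]+sn*d[1])/.3,(sn*d[0]-c*d[1])/.3,-d[2]/.3,-((w-yaw+180)%360-180)/360],4)
if len(a)>=8: p,yaw=np.array(a[4:7]),a[7]
if a: print("->",*vals(p,yaw,*a[:4]))
E
python3 mv.py .41 -.36 .24 9.7 .226 -.583 .239 21.2;python3 mv.py .5543 -.1721 .12 9.7 .41 -.36 .24 9.7
```

```text
t 0.1 pos [ 0.2257 -0.5822  0.238 ] yaw 21.19 tilt [-7.0e-04  1.5e-03 -1.0e+00] F [0.9 0.3 0.7] M [-0.02  0.02  0.01] open 1.001 ff 0.0
-> 0.8406 -0.4712 -0.0033 0.0319
t 0.1 pos [ 0.2257 -0.5822  0.238 ] yaw 21.19 tilt [-7.0e-04  1.5e-03 -1.0e+00] F [0.9 0.3 0.7] M [-0.02  0.02  0.01] open 1.001 ff 0.0
-> 0.5797 -0.5363 0.4 -0.0
```

Request:
send_rows(
  rows="0.84 -0.471 -0.003 0.032;0.84 -0.471 -0.003 0.032;0.84 -0.471 -0.003 0.032;0.84 -0.471 -0.003 0.032;0.84 -0.471 -0.003 0.032;0.84 -0.471 -0.003 0.032;0.84 -0.471 -0.003 0.032;0.84 -0.471 -0.003 0.032",
  jaw=-1,
)

```text
clock: 0.77
tool_pos: [0.4169, -0.3509, 0.2396]
eef_rot: [0.996, 0.091, 0.002, -0.003]
contact_force: [0.1, 0.7, -0.3]
opening: 0.997
finger_force: 0.0
```

Request:
send_rows(
  rows="0.58 -0.536 0.4 0;0.58 -0.536 0.4 0;0.58 -0.536 0.4 0;0.58 -0.536 0.4 0;0.58 -0.536 0.4 0;0.58 -0.536 0.4 0;0.58 -0.536 0.4 0;0.58 -0.536 0.4 0;0.58 -0.536 0.4 0;0.58 -0.536 0.4 0",
)

```text
clock: 1.6
tool_pos: [0.5533, -0.1745, 0.12]
eef_rot: [0.997, 0.083, -0.0, 0.001]
contact_force: [-0.7, -0.8, 0.9]
opening: 0.999
finger_force: 0.0
```

```bash
python3 - <<'E'
from h import *
save("wrist","w1")
E
python3 mv.py .5543 -.1721 .022 9.7
```

```text
t 1.65 pos [ 0.5533 -0.175   0.1203] yaw 9.48 tilt [-2.e-04 -2.e-03 -1.e+00] F [-0.5 -0.  -1.1] M [ 0.05 -0.    0.04] open 1.002 ff 0.0
-> 0.0048 -0.0089 0.3277 -0.0006
```

View pics/w1.png

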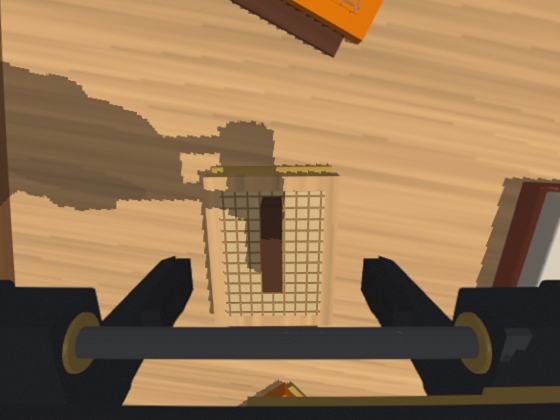

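Wrist view: the panel is under the gripper. Its brass strip is at (270,170), and the pull top runs from (272,197) to (273,240), with its face down to (272,292). I'll locate the pull exactly from this depth image.

```bash
python3 - <<'E'
from h import *
W=load("w1");T=load("top0");C=cloud(W)
c=C[150:330,190:350].reshape(-1,3)
for lo,hi in((.042,.056),(.01,.022)):
    k=c[(c[:,2]>lo)&(c[:,2]<hi)]; print(len(k),np.median(k[:,2]),cv2.minAreaRect((k[:,:2]*1000).astype(np.float32)))
print(dep(W,(272,240)),[dep(W,p) for p in((262,199),(282,199))])
print("two-view brass ends", [tri(W,a,T,b) for a,b in (((212,170),(185+318*170/440,160+116*170/440)),((333,168),(185+397*170/440,160+103*170/440)))])
E
```

```text
1826 0.04894258632886146 ((532.6336669921875, -173.22952270507812), (70.27172088623047, 15.505401611328125), 9.65701961517334)
17210 0.017452206613106674 ((512.2992553710938, -177.2088623046875), (143.4617156982422, 110.79601287841797), 9.959592819213867)
[ 0.54123678 -0.17274824  0.0482227 ] [array([ 0.63248596, -0.16028696,  0.26684513]), array([ 0.56541286, -0.17676616,  0.01721119])]
two-view brass ends [(array([ 0.57778573, -0.11574203,  0.00661718]), np.float64(0.0006839759605574333)), (array([ 5.94891964e-01, -2.16978837e-01,  7.87469180e-05]), np.float64(0.0020410220169324))]
```

Request:
send_rows(
  rows="0.003 -0.012 0.1 -0.001;0.003 -0.012 0.2 -0.001;0.003 -0.012 0.28 -0.001;0.003 -0.012 0.3277 -0.001;0.003 -0.012 0.3277 -0.001;0.003 -0.012 0.3277 -0.001",
)

```text
clock: 2.15
tool_pos: [0.5539, -0.1703, 0.0217]
eef_rot: [0.996, 0.086, -0.0, 0.0]
contact_force: [0.1, -0.3, 0.8]
opening: 0.999
finger_force: 0.0
```

```bash
python3 mv.py .5543 -.170 .022 9.8
```

```text
t 2.15 pos [ 0.5539 -0.1703  0.0217] yaw 9.88 tilt [-7.e-04 -9.e-04 -1.e+00] F [ 0.1 -0.3  0.8] M [0.01 0.   0.03] open 0.999 ff 0.0
-> 0.0017 -0.0009 -0.0011 0.0002
```

Request:
send_rows(
  rows="0 0 0 0;0 0 0 0;0 0 0 0;0 0 0 0;0 0 0 0;0 0 0 0;0 0 0 0;0 0 0 0",
  jaw=1,
  force=4,
)

```text
clock: 2.82
tool_pos: [0.5546, -0.1685, 0.0214]
eef_rot: [0.996, 0.087, 0.0, 0.0]
contact_force: [-0.0, 0.1, -0.2]
opening: 0.418
finger_force: 0.0
```

Request:
send_rows(
  rows="-0.005 0 -0.012 0;-0.01 0 -0.024 0;-0.014 0 -0.036 0;-0.018 0 -0.048 0;-0.023 0 -0.06 0;-0.028 0 -0.07 0;-0.034 0 -0.082 0;-0.041 0 -0.0933 0;-0.041 0 -0.0933 0;-0.041 0 -0.0933 0",
)

```text
clock: 3.65
tool_pos: [0.5424, -0.1706, 0.0495]
eef_rot: [0.996, 0.087, 0.0, 0.0]
contact_force: [-0.3, 0.2, -1.8]
opening: 0.18
finger_force: 4.0
```

```bash
python3 - <<'E'
from h import *
save("side","s2");save("wrist","w2")
W=load("w2");C=cloud(W)
c=C[150:330,190:350].reshape(-1,3)
a=cv2.imread("pics/side0.png")
b=cv2.imread("pics/s2.png")[120:220,240:370];cv2.imwrite("pics/s2c.png",cv2.resize(b,(650,500),interpolation=cv2.INTER_CUBIC))
E
python3 mv.py
```

```text
t 3.75 pos [ 0.5425 -0.1706  0.0493] yaw 10.03 tilt [-0.  0. -1.] F [ 0.1 -0.3 -1.7] M [ 0.   -0.04  0.03] open 0.181 ff 4.0
```

View pics/s2c.png

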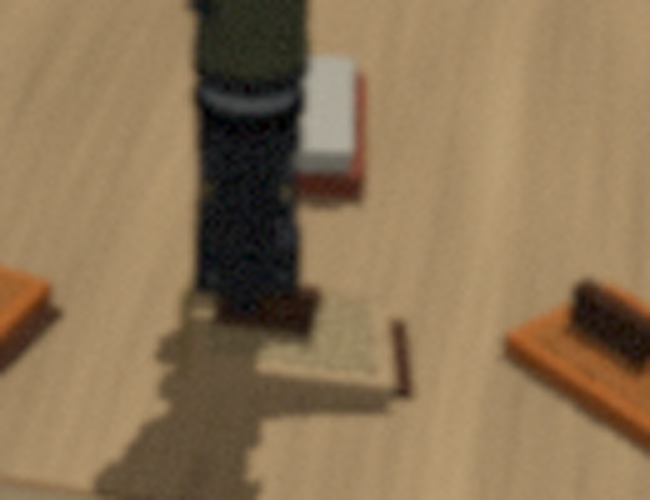

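The side crop shows the panel tilted: tongue (400,380) on the table, brass end raised at the gripper. The jaws shut late, during the lift, so I'll measure the tilt and where the pull sits in the pads.

```bash
cat > tilt.py <<'E'
from h import *
import sys
def fit(tag,tcp,yaw):
    W=load(tag);C=cloud(W).reshape(-1,3);P=W["p"].reshape(-1,3).astype(int)
    y=np.radians(yaw);ax=np.array([np.cos(y),np.sin(y),0]);ay=np.array([-np.sin(y),np.cos(y),0])
    d=C-tcp; u=d@ax; v=d@ay; h=C[:,2]
    res=[]
    for s in(1,-1):
        k=(s*v>.02)&(s*v<.052)&(u>-.10)&(u<.05)&(h>tcp[2]-.06)&(h<tcp[2]+.012)&(W["d"].ravel()>0)
        k&=(P[:,0]>P[:,2]+25)
        if k.sum()<50: print("few",s,k.sum()); continue
        A=np.c_[u[k],v[k],np.ones(k.sum())];b=h[k]
        for _ in range(8):
            c=np.linalg.lstsq(A,b,rcond=None)[0];r=abs(b-A@c);g=r<max(.002,np.median(r)*2);A,b=A[g],b[g]
        print(s,len(b),"slope deg",np.degrees(np.arctan(c[:2])).round(2),"plane z at tcp rel",(c[2]-tcp[2]).round(4),"u range",A[:,0].min().round(3),A[:,0].max().round(3))
s=sensors.get_state();m=R.from_quat(s["eef_rot"]).as_matrix()
fit(sys.argv[1],s["tool_pos"],np.degrees(np.arctan2(m[1,0],m[0,0])))
E
python3 tilt.py w2
```

```text
1 4314 slope deg [ 6.35 -1.68] plane z at tcp rel -0.0149 u range -0.02 0.037
-1 4470 slope deg [6.51 1.37] plane z at tcp rel -0.015 u range -0.021 0.037
```

View pics/w2.png

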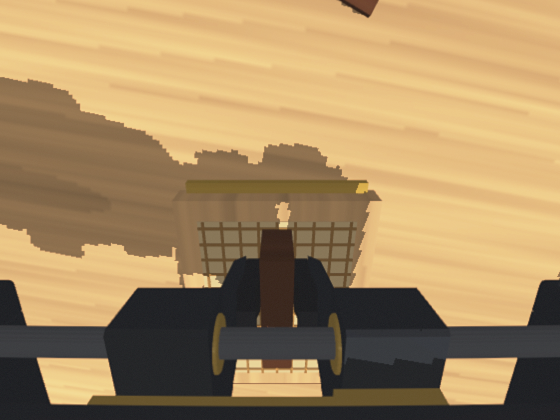

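The tilt is only 6.4° and the pads sit high on the pull. I'll lay the panel back down and re-grasp properly.

Request:
send_rows(
  rows="0.006 0 0.015 0;0.012 0 0.03 0;0.018 0 0.045 0;0.02 0 0.05 0;0.02 0 0.05 0",
)

```text
clock: 4.17
tool_pos: [0.5485, -0.1694, 0.0337]
eef_rot: [0.996, 0.088, -0.0, -0.0]
contact_force: [0.4, 0.2, -1.9]
opening: 0.18
finger_force: 4.0
```

Request:
send_rows(
  rows="0 0 0 0;0 0 0 0;0 0 0 0;0.01 0 0.015 0;0.021 0 0.03 0;0.021 0 0.0433 0;0.021 0 0.0433 0;0.021 0 0.0433 0",
  jaw=0.3,
)

```text
clock: 4.83
tool_pos: [0.5543, -0.1684, 0.0208]
eef_rot: [0.996, 0.087, -0.0, -0.0]
contact_force: [-0.3, 1.0, -1.1]
opening: 0.347
finger_force: 0.0
```

Request:
send_rows(
  rows="0 0 0 0;0 0 0 0;0 0 0 0;0 0 0 0;0 0 0 0;0 0 0 0;0 0 0 0;0 0 0 0",
  jaw=1,
)

```text
clock: 5.5
tool_pos: [0.5546, -0.1686, 0.0215]
eef_rot: [0.996, 0.087, 0.0, 0.0]
contact_force: [-0.9, -0.9, 1.7]
opening: 0.18
finger_force: 4.0
```

```bash
python3 - <<'E'
from h import *
save("wrist","w3")
E
python3 mv.py;python3 tilt.py w3
```

```text
t 5.55 pos [ 0.5546 -0.1685  0.0214] yaw 10.03 tilt [ 1.e-04 -1.e-04 -1.e+00] F [-0.7  0.4  1.2] M [-0.    0.11  0.08] open 0.18 ff 4.0
1 3385 slope deg [-22.75  -3.37] plane z at tcp rel -0.0001 u range -0.006 0.05
-1 2900 slope deg [-22.04   2.2 ] plane z at tcp rel -0.0015 u range -0.006 0.05
```

```bash
sed -i 's/(u>-.10)&(u<.05)/(u>-.10)\&(u<.022)/; s/g=r<max(.002,np.median(r)\*2)/g=r<max(.0012,np.median(r)*2)/' tilt.py; python3 tilt.py w3; python3 - <<'E'
from h import *
W=load("w3");C=cloud(W)
for v in range(150,300,15): print(v,C[v,222].round(4),C[v,335].round(4),W["p"][v,222])
E
```

```text
1 3179 slope deg [-0.16 -1.23] plane z at tcp rel -0.0033 u range -0.089 0.022
-1 3151 slope deg [-0.17  0.99] plane z at tcp rel -0.0034 u range -0.089 0.022
150 [ 6.095e-01 -1.293e-01  4.000e-04] [ 0.6198 -0.1876  0.001 ] [236 199 135]
165 [ 6.015e-01 -1.301e-01 -3.000e-04] [ 0.6121 -0.1894  0.0009] [240 204 139]
180 [ 0.5937 -0.1313  0.0008] [ 0.6042 -0.1912  0.001 ] [132 103  73]
195 [ 5.853e-01 -1.323e-01  5.000e-04] [ 0.5961 -0.1931  0.0009] [146 116  82]
210 [ 0.5788 -0.1341  0.0066] [ 0.5891 -0.1938  0.0061] [125 101  49]
225 [ 0.5741 -0.1362  0.0164] [ 0.5842 -0.1931  0.0166] [134 106  75]
240 [ 0.5661 -0.1373  0.0168] [ 0.5762 -0.1949  0.0168] [136 108  76]
255 [ 0.558  -0.1384  0.0176] [ 0.5683 -0.1966  0.0178] [138 121  89]
270 [ 0.5498 -0.1395  0.0186] [ 0.5602 -0.1983  0.0188] [116  94  64]
285 [ 0.5612 -0.1435  0.0515] [ 0.5518 -0.2003  0.0194] [38 36 35]
```

Request:
send_rows(
  rows="-0.005 0 -0.012 0;-0.01 0 -0.024 0;-0.014 0 -0.036 0;-0.018 0 -0.048 0;-0.023 0 -0.06 0;-0.028 0 -0.07 0;-0.034 0 -0.082 0;-0.039 0 -0.0915 0;-0.039 0 -0.0915 0;-0.039 0 -0.0915 0",
)

```text
clock: 6.38
tool_pos: [0.5431, -0.1706, 0.049]
eef_rot: [0.996, 0.087, 0.0, 0.0]
contact_force: [0.7, -0.9, -1.3]
opening: 0.18
finger_force: 4.0
```

```bash
python3 - <<'E'
from h import *
save("wrist","w4")
E
python3 mv.py;python3 tilt.py w4
```

```text
t 6.43 pos [ 0.5431 -0.1706  0.0489] yaw 10.03 tilt [ 2.e-04 -2.e-04 -1.e+00] F [ 0.9 -0.3 -1.9] M [-0.01 -0.05  0.01] open 0.182 ff 4.0
1 2934 slope deg [12.08 -1.64] plane z at tcp rel -0.004 u range -0.1 0.022
-1 2974 slope deg [12.1  1.4] plane z at tcp rel -0.0041 u range -0.1 0.022
```

Request:
send_rows(
  rows="0 0 0 0;0 0 0 0;0 0 0 0;0 0 -0.1 0;0 0 -0.2 0;0 0 -0.3 0;0 0 -0.367 0;0 0 -0.367 0",
  jaw=1,
  force=30,
)

```text
clock: 7.1
tool_pos: [0.5454, -0.1713, 0.1626]
eef_rot: [0.996, 0.087, 0.003, 0.001]
contact_force: [0.3, -0.5, -4.5]
opening: 0.175
finger_force: 30.0
```

```bash
python3 - <<'E'
from h import *
save("wrist","w5")
from h import *
def line(p): 
    vx,vy,x,y=cv2.fitLine(np.array(p,np.float32)*1000,cv2.DIST_HUBER,0,.01,.01).ravel(); a=np.degrees(np.arctan2(vy,vx)); return ((a+90)%180-90).round(2) if abs(vx)>abs(vy) else (a%180-90).round(2),(x.round(1),y.round(1))
for tag,win in(("top0",(185,270,160,282)),("side0",(205,340,208,295))):
    z=load(tag);C=cloud(z);P=z["p"].astype(int)
    u0,u1,v0,v1=win
    m=np.zeros(z["d"].shape,bool); m[v0:v1,u0:u1]=(C[v0:v1,u0:u1,2]>.055)&(C[v0:v1,u0:u1,2]<.066)
    g=C[m][:,:2]; 
    # bins in world: extremes
    E={}
    for nm,i,j,sg,lo,hi in(("xmax",1,0,1,.08,.22),("xmin",1,0,-1,.08,.22),("ymax",0,1,1,.40,.66),("ymin",0,1,-1,.40,.66)):
        pts=[]
        for b in np.arange(lo,hi,.004):
            s=g[(g[:,i]>=b)&(g[:,i]<b+.004)]
            if len(s): pts.append(s[np.argmax(sg*s[:,j])])
        print(tag,nm,line(pts),end=" ")
    print()
    # recess: points below .054 within box interior
    lip=np.zeros_like(m); lip[v0:v1,u0:u1]=(P.sum(-1)<150)[v0:v1,u0:u1]&(C[v0:v1,u0:u1,2]>.05)
    s=C[lip][:,:2]; s=s[(s[:,0]<.46)&(s[:,0]>.4)]
    print("lip",len(s),cv2.minAreaRect((s*1000).astype(np.float32)) if len(s)>5 else "")
    # ledge/rim transitions along y at x .47..0.58
    q=C[v0:v1,u0:u1].reshape(-1,3); r=q[(q[:,2]<.052)&(q[:,0]>.445)&(q[:,0]<.59)&(q[:,1]>.08)&(q[:,1]<.225)]
    print("recess",len(r),cv2.minAreaRect((r[:,:2]*1000).astype(np.float32)))
E
python3 mv.py;python3 tilt.py w5
```

```text
top0 xmax (np.float32(-2.64), (np.float32(690.1), np.float32(152.0))) top0 xmin (np.float32(-0.97), (np.float32(373.0), np.float32(145.4))) top0 ymax (np.float32(-2.05), (np.float32(542.3), np.float32(245.2))) top0 ymin (np.float32(-2.08), (np.float32(532.4), np.float32(58.9))) 
lip 189 ((434.5832214355469, 156.8126678466797), (118.72753143310547, 13.076424598693848), 89.26862335205078)
recess 1609 ((518.42431640625, 153.63925170898438), (115.25196838378906, 146.07672119140625), 87.91001892089844)
side0 xmax (np.float32(-2.19), (np.float32(686.7), np.float32(150.0))) side0 xmin (np.float32(-1.76), (np.float32(372.6), np.float32(148.9))) side0 ymax (np.float32(-2.04), (np.float32(532.0), np.float32(248.1))) side0 ymin (np.float32(-2.18), (np.float32(533.3), np.float32(60.0))) 
lip 95 ((424.8253173828125, 180.8338623046875), (151.8785400390625, 39.2872200012207), 83.71571350097656)
recess 1393 ((517.3040771484375, 146.60049438476562), (108.59175109863281, 146.61598205566406), 88.40119934082031)
t 7.15 pos [ 0.5442 -0.1709  0.1604] yaw 10.02 tilt [ 0.0039 -0.001  -1.    ] F [ 0.5  0.  -3.5] M [ 0.05 -0.15  0.05] open 0.176 ff 30.0
1 2819 slope deg [13.72 -1.93] plane z at tcp rel -0.0023 u range -0.1 0.022
-1 2848 slope deg [13.73  1.35] plane z at tcp rel -0.0023 u range -0.1 0.022
```

```bash
python3 mv.py .565 .05 .16 -2.1 .544 -.1708 .16 10.02; python3 mv.py .583 .1513 .16 -2.1 .565 .05 .16 -2.1|tail -1
```

```text
t 7.15 pos [ 0.5442 -0.1709  0.1604] yaw 10.02 tilt [ 0.0039 -0.001  -1.    ] F [ 0.5  0.  -3.5] M [ 0.05 -0.15  0.05] open 0.176 ff 30.0
-> 0.197 -0.7126 -0.0 0.0337
-> 0.0476 -0.3396 -0.0 -0.0
```

Request:
send_rows(
  rows="0.02 -0.07 0 0.006;0.05 -0.18 0 0.012;0.08 -0.29 0 0.02;0.11 -0.4 0 0.028;0.14 -0.51 0 0.0337;0.17 -0.62 0 0.0337;0.197 -0.7126 0 0.0337;0.197 -0.7126 0 0.0337",
)

```text
clock: 7.82
tool_pos: [0.5632, 0.06, 0.1565]
eef_rot: [1.0, -0.013, -0.001, -0.003]
contact_force: [0.3, 2.6, -2.7]
opening: 0.179
finger_force: 30.0
```

Request:
send_rows(
  rows="0.015 -0.1 0 0;0.03 -0.2 0 0;0.04 -0.28 0 0;0.0476 -0.3396 0 0;0.0476 -0.3396 0 0;0.0476 -0.3396 0 0;0.0476 -0.3396 0 0",
)

```text
clock: 8.4
tool_pos: [0.581, 0.1497, 0.1573]
eef_rot: [1.0, -0.019, -0.001, 0.001]
contact_force: [0.2, -0.2, -2.9]
opening: 0.177
finger_force: 30.0
```

```bash
python3 - <<'E'
from h import *
save("wrist","w6");save("top","t6");save("side","s6")
a=cv2.imread("pics/t6.png")[150:280,185:285];b=cv2.imread("pics/s6.png")[165:295,200:340]
x=cv2.resize(a,(390,507),interpolation=cv2.INTER_CUBIC);y=cv2.resize(b,(400,371),interpolation=cv2.INTER_CUBIC)
o=np.zeros((507,800,3),np.uint8);o[:,:390]=x;o[:371,400:]=y
cv2.imwrite("pics/c6.png",o)
E
python3 mv.py .583 .1513 .16 -2.1;python3 tilt.py w6
```

```text
t 8.55 pos [0.5817 0.1495 0.1583] yaw -2.24 tilt [-0.0011 -0.0016 -1.    ] F [ 0.1 -0.3 -3.5] M [ 0.05 -0.1   0.01] open 0.181 ff 30.0
-> 0.004 -0.0062 -0.0056 -0.0004
1 2938 slope deg [12.96 -1.72] plane z at tcp rel -0.0052 u range -0.1 0.022
-1 2995 slope deg [13.03  1.25] plane z at tcp rel -0.0052 u range -0.1 0.022
```

View pics/c6.png

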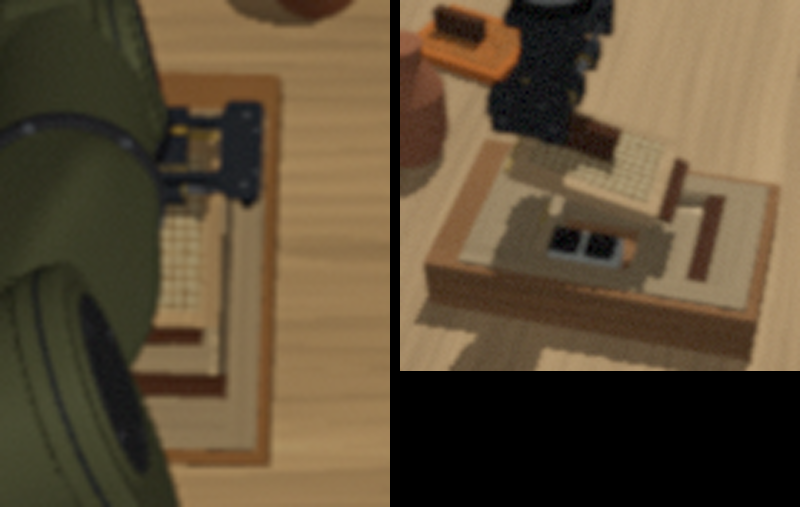

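Request:
send_rows(
  rows="0.004 -0.006 0.04 0;0.004 -0.006 0.08 0;0.004 -0.006 0.12 0;0.004 -0.006 0.15 0;0.004 -0.006 0.175 0;0.004 -0.006 0.185 0;0.004 -0.006 0.185 0",
)

```text
clock: 9.13
tool_pos: [0.5827, 0.1531, 0.1022]
eef_rot: [1.0, -0.018, -0.001, 0.0]
contact_force: [-0.8, 0.0, -2.9]
opening: 0.178
finger_force: 30.0
```

Request:
send_rows(
  rows="0 0 0.004 0;0 0 0.008 0;0 0 0.012 0;0 0 0.012 0",
)

```text
clock: 9.47
tool_pos: [0.5835, 0.1534, 0.0999]
eef_rot: [1.0, -0.018, 0.0, -0.0]
contact_force: [0.6, -0.1, -3.0]
opening: 0.18
finger_force: 30.0
```

```bash
python3 mv.py
```

```text
t 9.47 pos [0.5835 0.1534 0.0999] yaw -2.1 tilt [ 4.e-04  1.e-04 -1.e+00] F [ 0.6 -0.1 -3. ] M [-0.01 -0.09  0.03] open 0.18 ff 30.0
```

Request:
send_rows(
  rows="0 0.006 0 0;0 0.006 0.004 0;0 0.006 0.008 0;0 0.006 0.011 0;0 0.006 0.011 0",
)

```text
clock: 9.88
tool_pos: [0.5831, 0.1515, 0.0962]
eef_rot: [1.0, -0.018, -0.0, 0.0]
contact_force: [-0.0, 0.6, -2.4]
opening: 0.183
finger_force: 30.0
```

Request:
send_rows(
  rows="0 0 0.003 0;0 0 0.006 0;0 0 0.008 0;0 0 0.008 0",
)

```text
clock: 10.22
tool_pos: [0.5837, 0.1516, 0.0943]
eef_rot: [1.0, -0.018, 0.0, -0.0]
contact_force: [0.9, 0.5, -0.4]
opening: 0.184
finger_force: 30.0
```

```bash
python3 mv.py
```

```text
t 10.22 pos [0.5837 0.1516 0.0943] yaw -2.11 tilt [ 9.e-04  1.e-04 -1.e+00] F [ 0.9  0.5 -0.4] M [ 0.02  0.01 -0.02] open 0.184 ff 30.0
```

Request:
send_rows(
  rows="-0.01 0 0 0;-0.02 0 0 0;-0.03 0 0 0;-0.04 0 0 0;-0.05 0 0 0;-0.06 0 0 0;-0.07 0 0 0;-0.07 0 0 0",
)

```text
clock: 10.88
tool_pos: [0.5613, 0.1524, 0.094]
eef_rot: [1.0, -0.018, -0.001, 0.0]
contact_force: [0.4, 0.7, 0.0]
opening: 0.176
finger_force: 30.0
```

```bash
python3 mv.py
```

```text
t 10.88 pos [0.5613 0.1524 0.094 ] yaw -2.09 tilt [-1.3e-03 -2.0e-04 -1.0e+00] F [0.4 0.7 0. ] M [ 0.1  -0.04 -0.01] open 0.176 ff 30.0
```

Free slide so far. I continue in small steps to feel for the slot's end.

Request:
send_rows(
  rows="-0.005 0 0 0;-0.01 0 0 0;-0.015 0 0 0;-0.02 0 0 0;-0.02 0 0 0",
)

```text
clock: 11.3
tool_pos: [0.5559, 0.1525, 0.094]
eef_rot: [1.0, -0.018, -0.0, 0.0]
contact_force: [1.4, -0.1, 0.3]
opening: 0.18
finger_force: 30.0
```

Request:
send_rows(
  rows="-0.004 0 0 0;-0.008 0 0 0;-0.012 0 0 0;-0.012 0 0 0",
)

```text
clock: 11.63
tool_pos: [0.5542, 0.1527, 0.0946]
eef_rot: [1.0, -0.018, 0.002, -0.0]
contact_force: [4.7, -0.6, 1.3]
opening: 0.177
finger_force: 30.0
```

```bash
python3 mv.py
```

```text
t 11.63 pos [0.5542 0.1527 0.0946] yaw -2.11 tilt [ 3.4e-03  4.0e-04 -1.0e+00] F [ 4.7 -0.6  1.3] M [-0.   -0.79  0.02] open 0.177 ff 30.0
```

```bash
python3 - <<'E'
from h import *
save("wrist","w7");save("top","t7");save("side","s7")
a=cv2.imread("pics/t7.png")[195:275,200:270];b=cv2.imread("pics/s7.png")[205:295,245:345]
x=cv2.resize(a,(350,400),interpolation=cv2.INTER_CUBIC);y=cv2.resize(b,(440,396),interpolation=cv2.INTER_CUBIC)
o=np.zeros((400,800,3),np.uint8);o[:,:350]=x;o[:396,360:]=y
cv2.imwrite("pics/c7.png",o)
E
python3 mv.py;python3 tilt.py w7
```

```text
t 11.78 pos [0.5542 0.1527 0.0945] yaw -2.12 tilt [ 3.1e-03  4.0e-04 -1.0e+00] F [ 4.9 -0.   1. ] M [-0.01 -0.87  0.07] open 0.176 ff 30.0
1 2943 slope deg [12.86 -1.6 ] plane z at tcp rel -0.0042 u range -0.1 0.022
-1 2979 slope deg [12.9   1.47] plane z at tcp rel -0.0042 u range -0.1 0.022
```

View pics/c7.png

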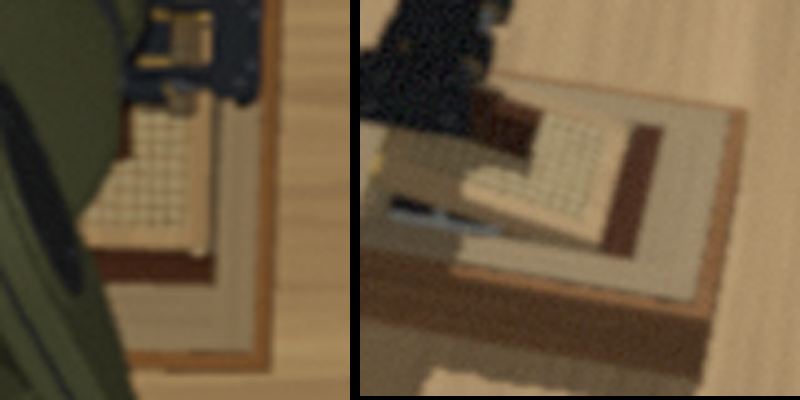

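The side and top crops show the plate's near edge right at the dark lip, with the tongue hidden beneath it. The stop is therefore the slot's end. I loosen the grip and lower along the arc about the tongue.

Request:
send_rows(
  rows="0 0 0 0;0 0 0 0;0.005 0 0.009 0;0.01 0 0.018 0;0.015 0 0.028 0;0.019 0 0.037 0;0.023 0 0.046 0;0.027 0 0.056 0;0.031 0 0.065 0;0.031 0 0.065 0",
  jaw=1,
  force=4,
)

```text
clock: 12.62
tool_pos: [0.5604, 0.1522, 0.0736]
eef_rot: [1.0, -0.018, -0.002, 0.0]
contact_force: [0.8, 0.8, -1.8]
opening: 0.186
finger_force: 4.0
```

```bash
python3 - <<'E'
from h import *
save("wrist","w8")
E
python3 mv.py;python3 tilt.py w8
```

```text
t 12.67 pos [0.5604 0.1522 0.0737] yaw -2.09 tilt [-3.4e-03 -6.0e-04 -1.0e+00] F [-0.5  0.5 -2.5] M [ 0.12  0.05 -0.01] open 0.181 ff 4.0
1 3200 slope deg [ 3.01 -1.48] plane z at tcp rel -0.0046 u range -0.097 0.022
-1 3196 slope deg [3.04 1.39] plane z at tcp rel -0.0046 u range -0.097 0.022
```

Request:
send_rows(
  rows="0 0 0.004 0;0 0 0.006 0;0 0 0.006 0",
)

```text
clock: 12.92
tool_pos: [0.5608, 0.1522, 0.0727]
eef_rot: [1.0, -0.018, -0.001, 0.0]
contact_force: [-3.1, 0.2, 1.1]
opening: 0.183
finger_force: 4.0
```

Request:
send_rows(
  rows="0 0 0 0;0 0 0 0;0 0 0 0;0 0 -0.05 0;0 0 -0.1 0;0 0 -0.15 0;0 0 -0.15 0",
  jaw=0.3,
)

```text
clock: 13.5
tool_pos: [0.5642, 0.1526, 0.1202]
eef_rot: [1.0, -0.019, 0.003, -0.001]
contact_force: [1.3, -0.5, 0.0]
opening: 0.35
finger_force: 0.0
```

```bash
cat > pl.py <<'E'
from h import *
import sys
# panel plate plane + edges from wrist cloud, in box-yaw frame
W=load(sys.argv[1]);C=cloud(W).reshape(-1,3);y=np.radians(-2.1)
u=C[:,0]*np.cos(y)+C[:,1]*np.sin(y);v=-C[:,0]*np.sin(y)+C[:,1]*np.cos(y)
s=sensors.get_state()["tool_pos"];u0=s[0]*np.cos(y)+s[1]*np.sin(y);v0=-s[0]*np.sin(y)+s[1]*np.cos(y)
for n,lo,hi in(("+y",.02,.048),("-y",-.048,-.02),("rim+y",.066,.08),("rim-y",-.08,-.066)):
    print(n,[(d,round(float(np.median(C[k,2])),4)) for d in(-.08,-.05,-.03,-.01,.01,.02,.025,.028,.031,.034,.037,.04,.045) if (k:=(abs(u-u0-d)<.0015)&(v-v0>lo)&(v-v0<hi)&(C[:,2]<.08)&(C[:,2]>.01)).sum()>8])
k=(abs(C[:,2]-.0935)<.006)&(abs(v-v0)<.012)&(abs(u-u0)<.06)
if k.sum()>20: print("pull top u",(u[k]-u0).min().round(4),(u[k]-u0).max().round(4),"v",(v[k]-v0).min().round(4),(v[k]-v0).max().round(4),"z",np.median(C[k,2]).round(4))
E
python3 - <<'E'
from h import *
save("wrist","w9")
E
python3 mv.py; python3 pl.py w9
```

```text
t 13.55 pos [0.5633 0.1525 0.1189] yaw -2.11 tilt [ 3.6e-03  8.0e-04 -1.0e+00] F [-0.1  0.6  0.2] M [ 0.    0.03 -0.  ] open 0.348 ff 0.0
+y [(-0.05, 0.0658), (-0.03, 0.0666), (-0.01, 0.0674), (0.01, 0.0685), (0.02, 0.0681), (0.025, 0.0681), (0.028, 0.0583), (0.031, 0.0575), (0.034, 0.057), (0.037, 0.061), (0.04, 0.061), (0.045, 0.0609)]
-y [(-0.05, 0.0662), (-0.03, 0.0663), (-0.01, 0.0676), (0.01, 0.0686), (0.02, 0.0682), (0.025, 0.0681), (0.028, 0.0582), (0.031, 0.0576), (0.034, 0.0569), (0.037, 0.061), (0.04, 0.0609), (0.045, 0.0609)]
rim+y [(-0.03, 0.0609), (-0.01, 0.0609), (0.01, 0.0609), (0.02, 0.0608), (0.025, 0.0609), (0.028, 0.0607), (0.031, 0.0608), (0.034, 0.0608), (0.037, 0.0609), (0.04, 0.061), (0.045, 0.0608)]
rim-y [(-0.03, 0.0611), (-0.01, 0.0611), (0.01, 0.0612), (0.02, 0.061), (0.025, 0.0611), (0.028, 0.0608), (0.031, 0.0612), (0.034, 0.061), (0.037, 0.0609), (0.04, 0.061), (0.045, 0.0609)]
pull top u -0.0504 0.01 v -0.0078 0.0082 z 0.098
```

View pics/w9.png

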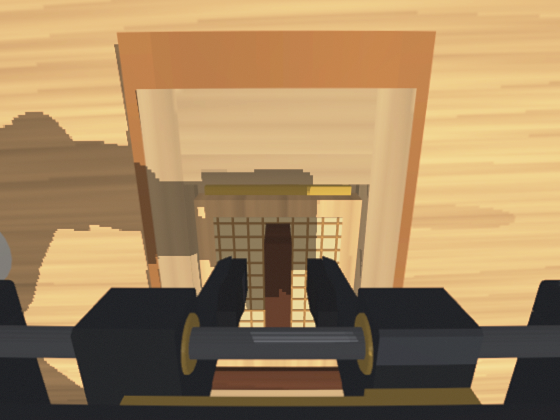

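The wrist view shows the hatch centred in the recess. Its brass edge (275,190) sits on the catch about 7 mm high, with the tongue end under the lip. Now I shut the fingers and press down on the catch end of the pull.

Request:
send_rows(
  rows="0 0 0 0;0 0 0 0;0 0 0 0;0 0 0 0;0 0 0 0;0 0 0.03 0;0 0 0.06 0;0 0 0.06 0",
  jaw=1,
)

```text
clock: 14.22
tool_pos: [0.5608, 0.152, 0.0976]
eef_rot: [1.0, -0.018, -0.002, 0.001]
contact_force: [-0.4, -0.0, 0.9]
opening: 0.007
finger_force: 0.0
```

Request:
send_rows(
  rows="0 0 0.003 0;0 0 0.006 0;0 0 0.009 0;0 0 0.012 0;0 0 0.015 0;0 0 0.015 0",
)

```text
clock: 14.72
tool_pos: [0.562, 0.1523, 0.0952]
eef_rot: [1.0, -0.018, 0.0, 0.0]
contact_force: [0.5, -0.4, 0.6]
opening: 0.004
finger_force: 0.0
```

```bash
python3 mv.py
```

```text
t 14.72 pos [0.562  0.1523 0.0952] yaw -2.1 tilt [ 0. -0. -1.] F [ 0.5 -0.4  0.6] M [ 0.02 -0.02  0.  ] open 0.004 ff 0.0
```

Request:
send_rows(
  rows="0 0 0.003 0;0 0 0.006 0;0 0 0.009 0;0 0 0.009 0",
)

```text
clock: 15.05
tool_pos: [0.562, 0.1523, 0.0925]
eef_rot: [1.0, -0.018, 0.0, 0.0]
contact_force: [-0.6, 0.6, -0.1]
opening: 0.006
finger_force: 0.0
```

Request:
send_rows(
  rows="0 0 0.002 0;0 0 0.004 0;0 0 0.006 0;0 0 0.006 0",
)

```text
clock: 15.38
tool_pos: [0.562, 0.1523, 0.0924]
eef_rot: [1.0, -0.018, 0.0, -0.0]
contact_force: [-3.5, -1.2, 14.9]
opening: 0.008
finger_force: 7.3
```

```bash
python3 mv.py
```

```text
t 15.38 pos [0.562  0.1523 0.0924] yaw -2.12 tilt [ 5.e-04  3.e-04 -1.e+00] F [-3.5 -1.2 14.9] M [-0.08  0.81  0.02] open 0.008 ff 7.3
```

Request:
send_rows(
  rows="0 0 -0.03 0;0 0 -0.06 0;0 0 -0.09 0;0 0 -0.09 0;0 0 -0.09 0",
)

```text
clock: 15.8
tool_pos: [0.5625, 0.1524, 0.1184]
eef_rot: [1.0, -0.018, 0.001, -0.0]
contact_force: [-0.2, -0.0, -0.3]
opening: 0.006
finger_force: 0.0
```

```bash
python3 - <<'E'
from h import *
save("wrist","w10")
E
python3 mv.py; python3 pl.py w10
```

```text
t 15.85 pos [0.5621 0.1523 0.1179] yaw -2.1 tilt [ 5.e-04  1.e-04 -1.e+00] F [-0.3 -0.1 -0.5] M [0.04 0.09 0.01] open 0.006 ff 0.0
+y [(-0.03, 0.0614), (-0.01, 0.0615), (0.01, 0.0616), (0.02, 0.061), (0.025, 0.0608), (0.028, 0.0568), (0.031, 0.0499), (0.034, 0.0501), (0.037, 0.0609), (0.04, 0.0607), (0.045, 0.061)]
-y [(-0.03, 0.0616), (-0.01, 0.0615), (0.01, 0.0615), (0.02, 0.0608), (0.025, 0.0609), (0.028, 0.0578), (0.031, 0.05), (0.034, 0.05), (0.037, 0.061), (0.04, 0.0609), (0.045, 0.0608)]
rim+y [(-0.03, 0.0609), (-0.01, 0.0608), (0.01, 0.0609), (0.02, 0.061), (0.025, 0.0609), (0.028, 0.0608), (0.031, 0.0608), (0.034, 0.0607), (0.037, 0.0607), (0.04, 0.0607), (0.045, 0.0609)]
rim-y [(-0.03, 0.0611), (-0.01, 0.0611), (0.01, 0.061), (0.02, 0.0612), (0.025, 0.061), (0.028, 0.0611), (0.031, 0.0611), (0.034, 0.061), (0.037, 0.0611), (0.04, 0.0608), (0.045, 0.0611)]
pull top u -0.0525 0.013 v -0.0072 0.0087 z 0.0928
```

Request:
send_rows(
  rows="0 0 -0.1 0;0.1 0 -0.2 0;0.2 0 -0.3 0;0.3 0 -0.4 0;0.3 0 -0.5 0;0.3 0 -0.5 0;0.3 0 -0.5 0;0.3 0 -0.5 0",
  jaw=-1,
)

```text
clock: 16.52
tool_pos: [0.6506, 0.149, 0.2663]
eef_rot: [1.0, -0.018, -0.001, 0.0]
contact_force: [-0.1, 0.1, -1.0]
opening: 0.586
finger_force: 0.0
```

```bash
python3 - <<'E'
from h import *
save("wrist","w11");save("top","t11");save("side","s11")
S=load("s11");C=cloud(S).reshape(-1,3);y=np.radians(-2.1)
u=C[:,0]*np.cos(y)+C[:,1]*np.sin(y);v=-C[:,0]*np.sin(y)+C[:,1]*np.cos(y)
v0=.1725
for d in(-.045,-.025,.025,.045): print(d,[(round(x,3),round(float(np.median(C[k,2])),4)) for x in np.arange(.40,.62,.02) if (k:=(abs(u-x)<.006)&(abs(v-v0-d)<.008)&(C[:,2]<.075)).sum()>2])
b=cv2.imread("pics/s11.png")[200:300,205:345];a=cv2.imread("pics/t11.png")[160:280,185:275]
x=cv2.resize(a,(330,440),interpolation=cv2.INTER_CUBIC);y=cv2.resize(b,(460,329),interpolation=cv2.INTER_CUBIC)
o=np.zeros((440,800,3),np.uint8);o[:,:330]=x;o[:329,340:]=y
cv2.imwrite("pics/c11.png",o)
E
python3 mv.py
```

```text
-0.045 [(np.float64(0.4), 0.0604), (np.float64(0.42), 0.0587), (np.float64(0.44), 0.0583), (np.float64(0.46), 0.0601), (np.float64(0.48), 0.062), (np.float64(0.5), 0.0606), (np.float64(0.52), 0.0609), (np.float64(0.54), 0.061), (np.float64(0.56), 0.0594), (np.float64(0.58), 0.0596), (np.float64(0.6), 0.059)]
-0.025 [(np.float64(0.4), 0.0592), (np.float64(0.42), 0.0608), (np.float64(0.44), 0.0552), (np.float64(0.46), 0.061), (np.float64(0.48), 0.0608), (np.float64(0.5), 0.0601), (np.float64(0.58), 0.0605), (np.float64(0.6), 0.0601)]
0.025 [(np.float64(0.4), 0.0598), (np.float64(0.42), 0.0599), (np.float64(0.44), 0.057), (np.float64(0.46), 0.0612), (np.float64(0.48), 0.0604), (np.float64(0.5), 0.061), (np.float64(0.52), 0.0607), (np.float64(0.54), 0.061), (np.float64(0.56), 0.0615), (np.float64(0.58), 0.0603), (np.float64(0.6), 0.0603)]
0.045 [(np.float64(0.4), 0.0601), (np.float64(0.42), 0.0603), (np.float64(0.44), 0.0581), (np.float64(0.46), 0.0598), (np.float64(0.48), 0.0602), (np.float64(0.5), 0.06), (np.float64(0.52), 0.0598), (np.float64(0.54), 0.0597), (np.float64(0.56), 0.06), (np.float64(0.58), 0.0592), (np.float64(0.6), 0.0598)]
t 16.67 pos [0.6504 0.149  0.2659] yaw -2.08 tilt [-3.9e-03 -9.0e-04 -1.0e+00] F [0.2 0.4 0.4] M [ 0.07  0.03 -0.  ] open 0.721 ff 0.0
```

View pics/c11.png

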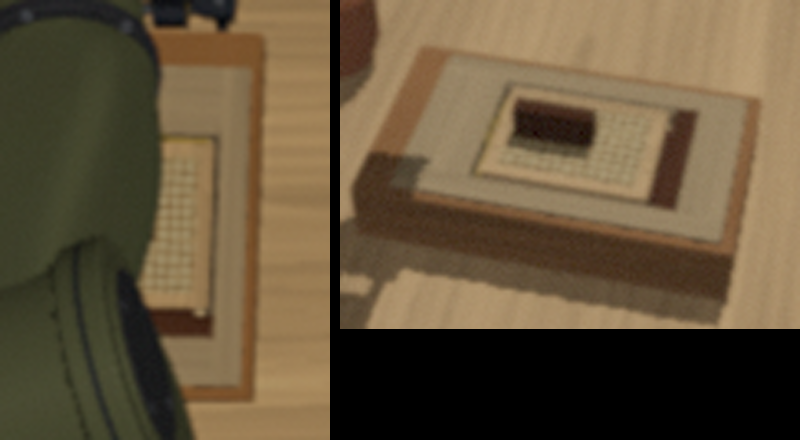

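The hatch is flush all round (60–61 mm, against 60 mm for the rim), seated under the lip and latched, and the robot is clear of it.

```bash
python3 -c "
from plant import finish_job; print(finish_job())"
```

```text
the job is handed in; nothing more can be done
None
```

The hatch is back on the box: tongue under the lip, catch end snapped down and flush to within about 1 mm, hatch released, and the job handed in at about 17 s with a highest force reading of about 15 N.

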